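# Hang the tote on the swivel hook and set the end cap's running clearance

### The job

Hang the small wooden tote by its handle bar on the green swivel hook and let go of it. Then, with the tote hanging there, screw the knurled brass end cap on top of the post clockwise all the way down until it bottoms out, back it off a quarter turn so that the hook arm keeps running clearance, and finish while still gripping the cap there, with the tote still hanging. Keep the tote upright and leave the glue bottle, pliers and sanding block where they are.

Things in the scene. Friction and masses are not known exactly. Their poses are not given: they have to be found in the camera images.
- tote: Loose open wooden tote, about 0.2 kg (varies), 80 mm (its x) by 124 mm (its y); walls 42 to 50 mm high. A post 26 mm wide and 8 mm thick rises at the middle of each end (y = +-58 mm) to 129 mm and carries the handle bar. Origin: centre of its underside. Upright when its z axis points up.
- tote_bar (a point): Centre of the tote's handle bar, 121 mm above its underside. The straight bar runs along the tote's y, 108 mm clear between end posts, 10 mm wide (x), 12 mm high; the opening under it, down to the walls, is 73 mm high. Pinch it across its width from above about 30 mm off its middle, to leave the middle free for the hook. Axes as the tote's.
- hook_seat (a point): Where the bar's centre rests when hung: 197 mm above the bench, 136 mm out from the post axis. x points outward along the arm (roughly toward the robot), z up. The hook is a trough, open upward, of 8 mm green rod in the x-z plane: floor 22 mm long, 6 mm below this point (rod underside 14 mm below); the inner side rises 15 mm above this point; the outer side ends in the ball (point hook_tip).
- hook_tip (a point): Centre of the black 12 mm ball on the hook's outer end, 25 mm out and 17 mm above hook_seat; axes as there. To hang the tote, bring its bar, crosswise to the arm, in over this ball from outside with the hook inside the opening under the bar, then lower it into the trough.
- hook_arm: Green hook arm on the post, 28 mm collar, the hook at its end; origin on the post axis, 140 mm above the bench, x outward along the arm. It swivels stiffly about the vertical post, +-0.5 rad, if pushed sideways with 2 N or more at the hook, and stays where it is left.
- cap (a joint): Angle of the knurled brass end cap on its right-hand thread, rad: 0 = screwed fully down (bottomed out, a hard stop), growing as it is backed off (counter-clockwise seen from above); it rises 6 mm a turn. Starts 2.2 to 3.3 rad up, turns with about 0.08 N m, stays where it is left, and cannot come off (stop at 5 rad). A quarter turn is 1.57.
- cap_grip (a point): Centre of the knurled cap at a height good to grip from above, on the vertical post axis; z up, turns with the cap. The cap is a cylinder of 33 mm diameter, from 22 mm below this point to 19 mm above it (top domed, with a red mark); this point is 205.5 mm above the bench when bottomed out. Below the cap a 25 mm washer and a 20 mm sleeve go 28 mm down to the arm.
- stand: Fixed stand: dark wooden base 120 x 120 x 18 mm screwed to the bench, upright 18 mm steel post. Origin: centre of the base's underside.
- chime_rack: Fixed obstacle right of the stand: tall wooden frame, 0.46 m high, base 130 mm (about y) by 365 mm (about x), origin under its centre. Go round it on the robot's side and do not carry things or swing the arm through it.
- flower_board: Fixed obstacle in front of the rack: upright wooden flower panel, 0.24 m high, about 100 mm (x) by 180 mm (y); origin under its centre.
- glue_bottle: Bystander: white glue bottle with red cap, 38 x 56 x 146 mm, standing; origin under its centre.
- pliers: Bystander: pliers with red grips, 56 x 142 x 14 mm, lying; origin under their centre.
- sanding_block: Bystander: wooden sanding block, 42 x 75 x 27 mm; origin under its centre.

How it is judged:
By the outcome, as a careful person would: the job done as asked, in the order asked, and still so for the second after the job is handed in, while the arm keeps its last pose, push and grip.
It also fails if it takes over 72 s, if anything falls off the work surface, if the arm or the gripper's body presses on something with over 40 N, if the wrist force passes 120 N, or if a joint passes its speed limit or range.

### The arm

A 7-joint arm with a two-finger parallel gripper is mounted at the origin on a cart in front of the work surface, level with it; the furniture and walls round the work are solid. World frame = base frame: x ahead of the robot, y to its left, z up, the work surface at z = 0. Lengths are in mm, angles in rad, forces in N, time in s.
With the tool pointing down it reaches from about 400 to 900 mm from the base axis. Payload 5.5 kg.
Tool frame: the origin (TCP) lies midway between the tips of the shut fingers; the grasp point (between the pads) lies 19 mm behind it (ctrl.grip_point_offset is the distance from the TCP to the grasp point, in mm); z points along the fingers, y is the line along which they close (so a half turn about z gives the same grasp; the last joint's range is limited). The gripper opens to 92 mm and grips with 3 to 60 N. Pads are 19 mm wide; open, the fingers measure 130 mm over their backs; the gripper's body (75 mm by 190 mm) begins 47 mm behind the grasp point.
Start: joints at [-1.073, 0.501, -0.427, 1.55, 0.221, 1.138, -0.21], TCP at [151.182, 632.174, 206.529] pointing down, gripper open.
Joint ranges: [-2.88, 2.88], [-0.31, 2.03], [-1.54, 1.56], [0.2, 2.42], [-1.41, 4.55], [0.19, 2.02], [-2.57, 2.57]. Speed limits (rad/s): [2.57, 2.57, 3.14, 3.14, 3.14, 3.14, 3.14].

### API

Orientations are given as a rotation vector (axis times angle).
In Python, from rig import ctrl gives the robot as it stands.
- The arm moves only by the shell command python3 -m crank 'ROWS' [FORCE]. ROWS is JSON, a list of rows, each an object with "hand": the opening, from 0 (shut) to 1 (fully open); "offset": the shift along the world's x, y, z in m, a list of three; "twist": the turn, a rotation vector about the world's x, y, z in rad, a list of three. In form: [{"hand": hand, "offset": [tx, ty, tz], "twist": [wx, wy, wz]}, ...]. A call has 1 to 8 rows; each row shifts and turns the commanded pose from where the row before left it; what a row does not reach is not made up. A row lasts 1/12 s, in which the tool goes at most 41.7 mm and 7.16 degrees, less where a joint would pass 70% of its speed; a pose out of reach is approached as far as the arm can. A call with a gripper value outside its range is refused whole. The fingers move at their own pace and stop on an object; FORCE is the grip in N (left out, the last holds). Time passes only in rows, so rows that do not move let the fingers close. It gives the time, the measured TCP pose, the force, the opening and the grip force at its end, in the units of the state.
- ctrl.observe(): the state, without advancing time (a new reading comes with each control period).
- ctrl.capture(name): name is "side" or "top" or "wrist"; returns the picture (384x512x3 uint8, red, green, blue); there is no depth.
- ctrl.get_calibration(name): a dict with "K" (3x3 intrinsics, pixels), "R" (3x3) and "t" (3): a world point X has camera coordinates R X + t. Camera axes: x right, y down, z forward; pixel columns grow to the right and rows downward; lengths in mm; the calibration is good to about 2 mm. The wrist camera is an equidistant fisheye: a pixel r from the principal point sees the ray r / f radians off the axis. A picture is of the moment at which its call begins: read the wrist's pose just before it. get_calibration takes no time and is no camera call; for the wrist camera it gives the pose at the moment of the call.
- ctrl.job_done(): hands the job in; it is judged then, once.
The state is a dict: "time_s": time; "joint_positions": joint angles; "dq": joint speeds; "effort": joint torques, N m; "tool_pos": TCP position; "ee_rot": TCP orientation; "ft_force": force on the tool from outside, world axes, zero at the start; "wrist_torque": the same for the moment, N m; "opening": finger opening in mm; "grip_force": force on a finger pad.
Only numpy, scipy, OpenCV 4.12 (cv2) and the standard library are available. Lean on these libraries where they do the work, as an engineer would, in place of code of your own. Each camera call takes 0.05 s, during which the arm holds its last target. There are 200 camera calls.

## Working session

There is one attempt and no reset: what is moved stays moved. The work goes in short steps, Python scripts to look and compute and a shell command to move; the robot and the scene stay as the last step left them, time stands still between calls to the robot, and variables do not carry over. Pictures are saved under pics/ and viewed, at most 10 in all, crops included, and the job is handed in when it is done.

```bash
mkdir -p pics; ls; python3 - <<'E'
from rig import ctrl
import cv2,numpy as np
s=ctrl.observe();print({k:np.round(v,3) for k,v in s.items()}, ctrl.grip_point_offset)
for n in("side","top","wrist"):
    c=ctrl.get_calibration(n);print(n,np.round(c["K"],1).tolist(),np.round(c["R"],3).tolist(),np.round(c["t"],1).tolist())
    im=ctrl.capture(n);cv2.imwrite(f"pics/{n}0.png",cv2.cvtColor(im,cv2.COLOR_RGB2BGR))
a=cv2.imread("pics/side0.png");b=cv2.imread("pics/top0.png")
cv2.imwrite("pics/s0.png",cv2.resize(a,(800,600)));cv2.imwrite("pics/t0.png",cv2.resize(b,(800,600)))
E
```

```text
pics
{'time_s': np.float64(0.0), 'joint_positions': array([-1.073,  0.502, -0.427,  1.551,  0.221,  1.138, -0.21 ]), 'dq': array([-0.002,  0.001, -0.001, -0.001,  0.002,  0.001,  0.002]), 'effort': array([ 0.0000e+00, -5.6658e+01, -5.8160e+00, -2.7911e+01, -6.9000e-02,
        3.1000e-02,  0.0000e+00]), 'tool_pos': array([151.111, 631.429, 205.465]), 'ee_rot': array([-3.68e-01, -3.12e+00,  3.00e-03]), 'ft_force': array([-0.372, -0.308,  0.518]), 'wrist_torque': array([ 0.033, -0.04 , -0.027]), 'grip_force': np.float64(0.0), 'opening': np.float64(91.825)} 18.8
side [[426.7, 0.0, 260.0], [0.0, 426.7, 195.8], [0.0, 0.0, 1.0]] [[-0.079, 0.997, 0.011], [0.675, 0.062, -0.735], [-0.734, -0.051, -0.678]] [90.6, -249.3, 1833.9]
top [[362.5, 0.0, 250.3], [0.0, 362.5, 192.8], [0.0, 0.0, 1.0]] [[-0.024, -0.998, 0.057], [-0.984, 0.013, -0.179], [0.178, -0.06, -0.982]] [-49.1, 557.3, 1047.8]
wrist [[297.3, 0.0, 256.8], [0.0, 297.3, 189.6], [0.0, 0.0, 1.0]] [[0.232, 0.973, -0.001], [0.93, -0.221, 0.293], [0.285, -0.069, -0.956]] [-648.7, -37.3, 390.8]
```

View pics/s0.png

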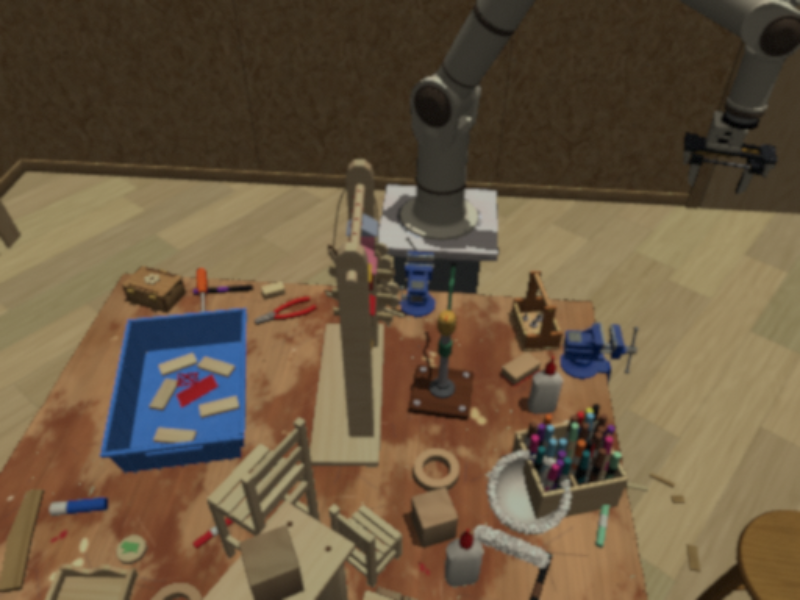

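View pics/t0.png

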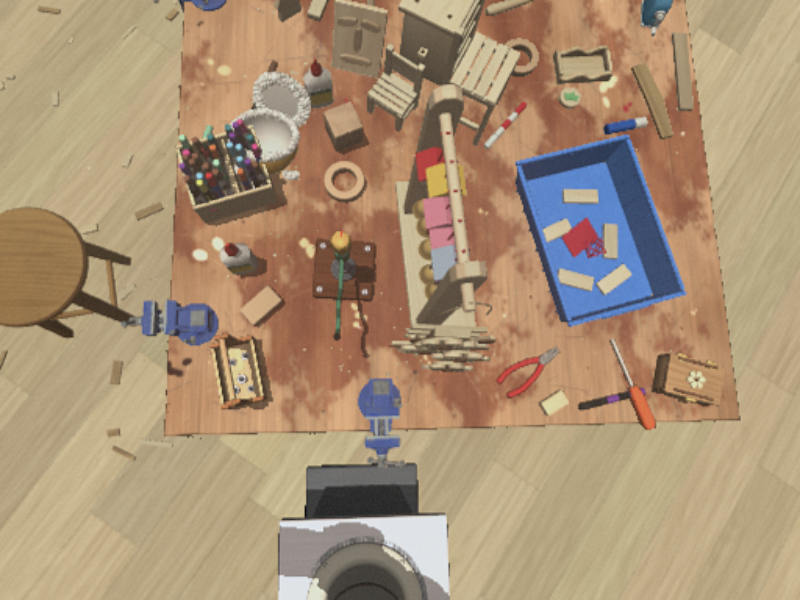

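The side view looks back at the robot: cap at about (447,320), hook up toward the robot, tote at (537,310). In the top view the cap is at (341,240), the hook tip at (337,335) and the tote at (240,370), with its bar running roughly along world x. I'll zoom in for pixel picks.

```bash
python3 - <<'E'
import cv2,numpy as np
a=cv2.imread("pics/side0.png");b=cv2.imread("pics/top0.png")
def crop(im,x0,y0,w,h,s):
    c=cv2.resize(im[y0:y0+h,x0:x0+w],None,fx=s,fy=s,interpolation=cv2.INTER_CUBIC)
    for i in range(0,w,10):
        cv2.line(c,(i*s,0),(i*s,6 if i%50 else 14),(255,255,255),1)
        if i%20==0: cv2.putText(c,str(x0+i),(i*s,18),0,.35,(255,255,255),1)
    for j in range(0,h,10):
        cv2.line(c,(0,j*s),(6,j*s),(255,255,255),1)
        if j%20==0: cv2.putText(c,str(y0+j),(8,j*s+4),0,.35,(255,255,255),1)
    return c
t=crop(b,125,140,130,130,4); t=cv2.copyMakeBorder(t,0,80,0,0,0)
s=crop(a,260,160,110,110,4)
s2=crop(a,260,160,70,100,4)
t=crop(b,130,145,120,120,4);s=crop(a,270,165,80,120,4)
cv2.imwrite("pics/z0.png",np.hstack([t,s])[:600,:800])
print(np.hstack([t,s]).shape)
E
```

```text
(480, 800, 3)
```

View pics/z0.png

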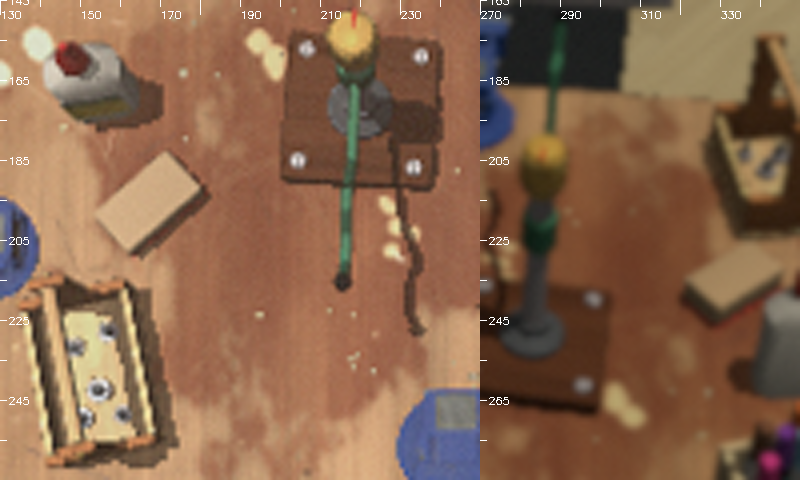

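The bar (light strip in the top view) runs from about (143,217) to (149,256), the hook ball is at (215.8,215.5) and the cap top at (218,153.5).

```bash
cat > h.py <<'E'
import numpy as np, cv2
from rig import ctrl
from scipy.spatial.transform import Rotation as R
def ray(n,uv,c=None):
    c=c or ctrl.get_calibration(n);K=c["K"];Rm=np.array(c["R"]);t=np.array(c["t"])
    x=(uv[0]-K[0][2])/K[0][0];y=(uv[1]-K[1][2])/K[1][1]
    d=np.array([x,y,1.])
    if n=="wrist":
        r=np.hypot(x,y); d=np.array([x/r*np.sin(r),y/r*np.sin(r),np.cos(r)])
    return -Rm.T@t, Rm.T@d
def onz(n,uv,z,c=None):
    o,d=ray(n,uv,c); return np.round(o+d*(z-o[2])/d[2],1)
def proj(n,X,c=None):
    c=c or ctrl.get_calibration(n);K=np.array(c["K"]);p=np.array(c["R"])@X+np.array(c["t"])
    if n=="wrist":
        th=np.arctan2(np.hypot(*p[:2]),p[2]);q=p[:2]/np.hypot(*p[:2])*th
        return np.array([K[0,0]*q[0]+K[0,2],K[1,1]*q[1]+K[1,2]])
    q=K@p;return q[:2]/q[2]
E
python3 - <<'E'
from h import *
a,b=onz("top",(143,217),127),onz("top",(149.5,256),127)
print("bar ends",a,b,np.linalg.norm(a-b),(a+b)/2)
# tote wall corners at z~45: crop corners
for p in((132,222),(137,261.5),(161,213.5),(168,254)): print("corner",onz("top",p,50))
print("tip",onz("top",(215.8,215.5),214))
print("cap top",onz("top",(218,153.5),225))
for p in((205.7,157),(235.3,159),(204.3,185),(233.5,186.5)): print("screw",onz("top",p,18))
c=onz("top",(218,153.5),225);print(proj("side",c), proj("side",onz("top",(215.8,215.5),214)),proj("side",(a+b)/2))
o=ctrl.observe();print(o["tool_pos"],R.from_rotvec(o["ee_rot"]).as_matrix().round(3).tolist())
E
```

```text
bar ends [479.1 241.4 127. ] [373.3 221.2 127. ] 107.711095064529 [426.2 231.3 127. ]
corner [474.  290.8  50. ]
corner [359.4 272.8  50. ]
corner [497.7 207.1  50. ]
corner [378.7 184.7  50. ]
tip [469.5  39.5 214. ]
cap top [629.1  32.3 225. ]
screw [679.2  77.   18. ]
screw [671.9 -16.4  18. ]
screw [588.9  81.5  18. ]
screw [583.   -9.3  18. ]
[286.37026244 199.94116239] [290.21121686 168.03844783] [346.57396721 183.58242437]
[151.12777516 631.60901632 205.71970248] [[-0.973, 0.233, -0.0], [0.233, 0.973, -0.001], [0.0, -0.001, -1.0]]
```

Everything agrees: post at about (630,33), and the tip is 160 mm out (161 expected). The tote bar is near (426,235) at 0.175 rad. I'll fly over the grip spot on the robot-side end of the bar.

```bash
python3 -m crank '[{"hand":1,"offset":[0.0176,-0.0284,0.0036],"twist":[0,0,0.029]},{"hand":1,"offset":[0.0176,-0.0284,0.0036],"twist":[0,0,0.029]},{"hand":1,"offset":[0.0176,-0.0284,0.0036],"twist":[0,0,0.029]},{"hand":1,"offset":[0.0176,-0.0284,0.0036],"twist":[0,0,0.029]},{"hand":1,"offset":[0.0176,-0.0284,0.0036],"twist":[0,0,0.029]},{"hand":1,"offset":[0.0176,-0.0284,0.0036],"twist":[0,0,0.029]},{"hand":1,"offset":[0.0176,-0.0284,0.0036],"twist":[0,0,0.029]}]' && python3 -m crank '[{"hand":1,"offset":[0.0176,-0.0284,0.0036],"twist":[0,0,0.029]},{"hand":1,"offset":[0.0176,-0.0284,0.0036],"twist":[0,0,0.029]},{"hand":1,"offset":[0.0176,-0.0284,0.0036],"twist":[0,0,0.029]},{"hand":1,"offset":[0.0176,-0.0284,0.0036],"twist":[0,0,0.029]},{"hand":1,"offset":[0.0176,-0.0284,0.0036],"twist":[0,0,0.029]},{"hand":1,"offset":[0.0176,-0.0284,0.0036],"twist":[0,0,0.029]},{"hand":1,"offset":[0.0176,-0.0284,0.0036],"twist":[0,0,0.029]},{"hand":1,"offset":[0,0,0],"twist":[0,0,0]}]'
python3 - <<'E'
from h import *
o=ctrl.observe();print(o["tool_pos"],R.from_rotvec(o["ee_rot"]).as_matrix().round(3).tolist(),o["joint_positions"].round(3))
c=ctrl.get_calibration("wrist");print({k:np.array(v).tolist() for k,v in c.items()})
im=ctrl.capture("wrist")[:,:,::-1];cv2.imwrite("pics/w1raw.png",im)
g=cv2.resize(im,(800,600))
for x in range(0,512,50): cv2.putText(g,str(x),(int(x*1.5625),10),0,.35,(255,255,255),1);cv2.line(g,(int(x*1.5625),12),(int(x*1.5625),18),(255,255,255),1)
for y in range(0,384,50): cv2.putText(g,str(y),(0,int(y*1.5625)+4),0,.35,(255,255,255),1)
cv2.imwrite("pics/w1.png",g)
print("bar expected",[proj("wrist",np.array(p),c) for p in((479,241,127),(373,221,127))])
E
```

```text
time_s: 0.73
tool_pos: [274.9, 431.7, 231.7]
ee_rot: [-0.048, -3.141, 0.001]
ft_force: [0.5, 0.4, 0.0]
opening: 92.1
grip_force: 0.0
time_s: 1.4
tool_pos: [401.5, 228.0, 257.4]
ee_rot: [-0.256, 3.129, -0.004]
ft_force: [0.6, 0.0, 0.7]
opening: 92.1
grip_force: 0.0
[401.52211059 227.95232078 257.36101827] [[-0.987, -0.162, 0.002], [-0.162, 0.987, -0.003], [-0.002, -0.003, -1.0]] [-0.325  0.087 -0.267  1.947  0.029  1.111  1.13 ]
{'K': [[297.3186396354542, 0.0, 256.7856280100881], [0.0, 297.3186396354542, 189.6207030068515], [0.0, 0.0, 1.0]], 'R': [[-0.1630577537854359, 0.9866142053145874, -0.002139813523632611], [0.9425583031911533, 0.15641678354873964, 0.2951569665613249], [0.29154075875572627, 0.04611073297763194, -0.9554463806454045]], 't': [-158.50198537278825, -466.2537254795971, 311.89550595510076]}
bar expected [array([257.55780009, 241.70687008]), array([255.30347335, 148.92688105])]
```

View pics/w1.png

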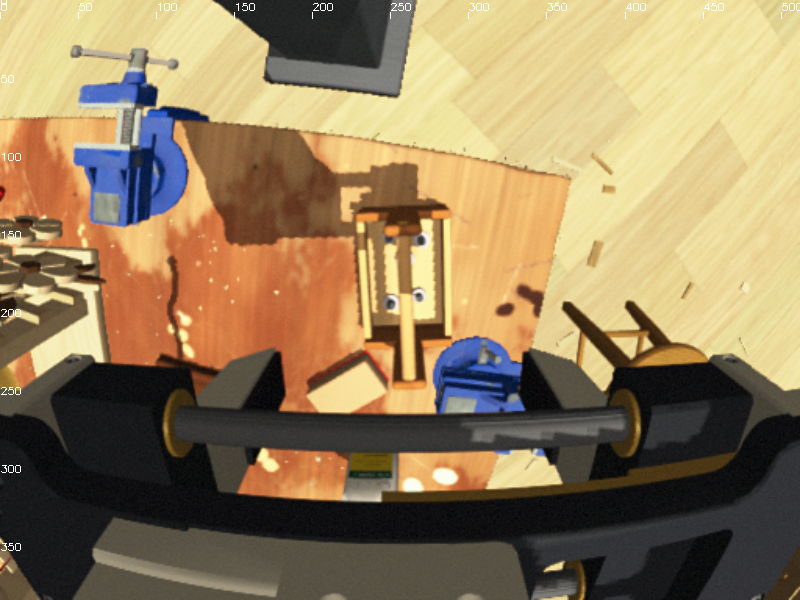

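The wrist view shows the bar from about (258,150), its near post, to (261.5,244), its far post. The tote is centred under the gripper, with the sanding block at (222,245).

```bash
python3 - <<'E'
from h import *
c=ctrl.get_calibration("wrist")
print([ (p,onz("wrist",p,z,c)) for p,z in (((258.3,150),127),((260.2,192),127),((262,244),129),((231,137),50),((288,131),50),((233,217),50),((286,217),50))])
o=ctrl.observe();print(o["tool_pos"],np.arctan2(*R.from_rotvec(o["ee_rot"]).as_matrix()[[1,0],1]))
E
```

```text
[((258.3, 150), array([371.5, 227.6, 127. ])), ((260.2, 192), array([416.7, 237.2, 127. ])), ((262, 244), array([477.8, 249.8, 129. ])), ((231, 137), array([372.8, 192.2,  50. ])), ((288, 131), array([352.8, 263.9,  50. ])), ((233, 217), array([483.1, 210.7,  50. ])), ((286, 217), array([470.9, 284. ,  50. ]))]
[399.59571554 231.10709263 257.11070558] 1.7350583971372384
```

```bash
python3 -m crank '[{"hand":0.7,"offset":[-0.005,0.0015,-0.025],"twist":[0,0,0.015]},{"hand":0.7,"offset":[0,0,-0.03],"twist":[0,0,0]},{"hand":0.7,"offset":[0,0,-0.03],"twist":[0,0,0]},{"hand":0.7,"offset":[0,0,-0.03],"twist":[0,0,0]},{"hand":0.7,"offset":[0,0,-0.025],"twist":[0,0,0]},{"hand":0.7,"offset":[0,0,-0.014],"twist":[0,0,0]},{"hand":0.7,"offset":[0,0,0],"twist":[0,0,0]},{"hand":0.7,"offset":[0,0,0],"twist":[0,0,0]}]' 40
python3 - <<'E'
from h import *
c=ctrl.get_calibration("wrist")
im=ctrl.capture("wrist")[:,:,::-1]
cv2.imwrite("pics/w2.png",cv2.resize(im[100:340,100:420],(800,600)))
o=ctrl.observe();print(o["tool_pos"],np.arctan2(*R.from_rotvec(o["ee_rot"]).as_matrix()[[1,0],1]))
E
```

```text
time_s: 2.12
tool_pos: [391.3, 236.7, 102.4]
ee_rot: [0.294, -3.125, 0.0]
ft_force: [-0.1, 0.6, 0.8]
opening: 64.0
grip_force: 0.0
[392.36936741 237.07223684 103.35762144] 1.7580878698748477
```

View pics/w2.png

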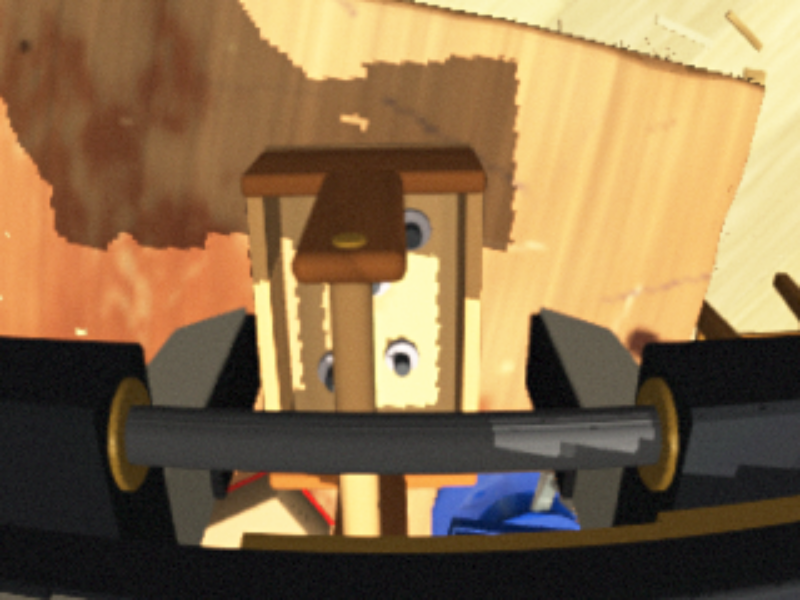

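The bar sits about 39 px (≈9 mm) left, toward −y, of the finger mid-plane. The near post's inner edge is at crop (350,282). I'll compute the correction.

```bash
python3 - <<'E'
from h import *
c=ctrl.get_calibration("wrist")
f=lambda u,v:(100+u/2.5,100+v/2.5)
o=ctrl.observe();Rm=R.from_rotvec(o["ee_rot"]).as_matrix()
for uv,z in(((351,282),129),((352,300),127),((354,400),127),((297,265),125),((404,265),125)):
    p=onz("wrist",f(*uv),z,c);print(p,"in tool x,y:",(Rm.T@(p-o["tool_pos"])).round(1))
E
```

```text
[375.  224.1 129. ] in tool x,y: [ 19.5  -9.5 -25.6]
[380.1 225.1 127. ] in tool x,y: [ 14.3  -9.5 -23.6]
[405.8 229.9 127. ] in tool x,y: [-11.9  -9.5 -23.6]
[374.9 211.5 125. ] in tool x,y: [ 21.9 -21.9 -21.7]
[370.4 235.2 125. ] in tool x,y: [ 21.9   2.3 -21.6]
```

```bash
python3 -m crank '[{"hand":0.7,"offset":[0.0057,-0.0086,-0.001],"twist":[0,0,0]},{"hand":0.7,"offset":[0,0,0],"twist":[0,0,0]},{"hand":0.0,"offset":[0,0,0],"twist":[0,0,0]},{"hand":0,"offset":[0,0,0],"twist":[0,0,0]},{"hand":0,"offset":[0,0,0],"twist":[0,0,0]},{"hand":0,"offset":[0,0,0],"twist":[0,0,0]},{"hand":0,"offset":[0,0,0],"twist":[0,0,0]},{"hand":0,"offset":[0,0,0],"twist":[0,0,0]}]' 45; python3 -m crank '[{"hand":0,"offset":[0,0,0],"twist":[0,0,0]},{"hand":0,"offset":[0,0,0],"twist":[0,0,0]},{"hand":0,"offset":[0,0,0],"twist":[0,0,0]}]' 45
```

```text
time_s: 2.83
tool_pos: [398.2, 227.6, 102.0]
ee_rot: [-0.292, 3.128, 0.0]
ft_force: [-0.2, 0.7, 0.8]
opening: 29.0
grip_force: 0.0
time_s: 3.08
tool_pos: [398.3, 227.6, 101.9]
ee_rot: [-0.292, 3.128, 0.0]
ft_force: [0.7, -0.2, -1.2]
opening: 9.2
grip_force: 45.1
```

The bar is gripped. Before carrying it, I'll check the arm's profile by intersecting the green pixels of the side view with the vertical plane of the arm.

```bash
python3 - <<'E'
from h import *
im=cv2.imread("pics/side0.png");hsv=cv2.cvtColor(im,cv2.COLOR_BGR2HSV)
m=cv2.inRange(hsv,(60,60,20),(95,255,255))
P=np.array([630,33.]);T=np.array([469.5,39.5]);u=(T-P)/np.linalg.norm(T-P);n=np.array([-u[1],u[0],0])
for v in range(150,230,2):
    cs=np.nonzero(m[v,275:300])[0]
    if len(cs)==0: continue
    uc=275+cs.mean();o,d=ray("side",(uc,v));s=-((o[:2]-P)@n[:2])/(d@n);q=o+s*d
    print(v,round(uc,1),len(cs),"out",round((q[:2]-P)@u),"z",round(q[2]))
    
E
```

```text
170 290.0 3 out 151 z 214
172 289.5 4 out 102 z 246
174 289.5 4 out 122 z 221
176 289.0 3 out 76 z 252
178 289.0 5 out 95 z 228
180 289.0 5 out 115 z 203
182 288.5 4 out 68 z 235
184 288.5 4 out 87 z 211
186 288.0 1 out 43 z 242
220 285.2 6 out 0 z 144
222 284.5 6 out -59 z 196
224 284.5 6 out -43 z 172
226 284.0 5 out -81 z 203
```

```bash
python3 - <<'E'
from h import *
tip=np.array([469.5,39.5,214]);P=np.array([630,33.]);u=(tip[:2]-P)/np.linalg.norm(tip[:2]-P);n=np.array([-u[1],u[0]])
f=lambda x,y:(130+x/4,145+y/4)
S=onz("top",f(418,331),0);L=tip-S;print("L",L)
for x,y in((393,140),(394,160),(397,183),(400,200),(403,225),(408,240),(415,250),(418,265),(415,275),(410,290),(412,310),(418,331)):
    q=onz("top",f(x,y),18 if y<185 else 0);s=-((q[:2]-P)@n)/(L[:2]@n);r=q+s*L;print((x,y),"out",round((r[:2]-P)@u),"z",round(r[2]))
for o,z in((0,140),(60,140),(110,140),(110,183),(110,212)):
    X=np.r_[P+o*u,z];print(o,z,proj("side",X).round(0),(proj("top",X)-[130,145])*4)
E
```

```text
L [ 14.   50.2 214. ]
(393, 140) out 18 z 133
(394, 160) out 34 z 138
(397, 183) out 52 z 150
(400, 200) out 61 z 143
(403, 225) out 81 z 155
(408, 240) out 92 z 174
(415, 250) out 98 z 197
(418, 265) out 109 z 209
(415, 275) out 118 z 199
(410, 290) out 130 z 184
(412, 310) out 146 z 192
(418, 331) out 161 z 214
0 140 [285. 221.] [354.67893759  67.25381264]
60 140 [287. 207.] [351.90494983 150.67673846]
110 140 [288. 196.] [349.54751203 221.57263851]
110 183 [289. 186.] [347.43820541 211.27717763]
110 212 [289. 179.] [345.9074518  203.80561626]
```

The shadow gives the rod profile: about 140 high out to 60 mm, rising to 210 at 109 out, then the trough, so the tote's inner wall clears it. Next, a quick check of the vise near the outside approach.

```bash
python3 - <<'E'
from h import *
for z in(0,60,90,120,150):
    print(z,"top jaw",onz("top",(382/1.5625,430/1.5625),z),"top near edge",onz("top",(380/1.5625,380/1.5625),z),"handle",onz("top",(382/1.5625,462/1.5625),z),
     "side top",onz("side",(420/1.5625,253/1.5625),z))
o=ctrl.observe();Rm=R.from_rotvec(o["ee_rot"]).as_matrix();print(o["tool_pos"],np.arctan2(Rm[1,1],Rm[0,1]))
E
```

```text
0 top jaw [310.4 -38.7   0. ] top near edge [407.2 -36.8   0. ] handle [250.  -37.5   0. ] side top [171.9 -42.    0. ]
60 top jaw [313.1 -36.3  60. ] top near edge [404.7 -34.5  60. ] handle [255.9 -35.1  60. ] side top [248.4 -38.5  60. ]
90 top jaw [314.4 -35.1  90. ] top near edge [403.5 -33.3  90. ] handle [258.8 -33.9  90. ] side top [286.6 -36.8  90. ]
120 top jaw [315.7 -33.9 120. ] top near edge [402.3 -32.2 120. ] handle [261.8 -32.8 120. ] side top [324.9 -35.  120. ]
150 top jaw [317.1 -32.7 150. ] top near edge [401. -31. 150.] handle [264.7 -31.6 150. ] side top [363.1 -33.3 150. ]
[398.2683861  227.58304719 101.92461934] 1.757216690754032
```

```bash
python3 -m crank '[{"hand":0,"offset":[0,0,0.01],"twist":[0,0,0]},{"hand":0,"offset":[0,0,0.02],"twist":[0,0,0]},{"hand":0,"offset":[0,0,0.025],"twist":[0,0,0]},{"hand":0,"offset":[0,0,0.025],"twist":[0,0,0]},{"hand":0,"offset":[0,0,0.025],"twist":[0,0,0]},{"hand":0,"offset":[0,0,0.012],"twist":[0,0,0]},{"hand":0,"offset":[0,0,0],"twist":[0,0,0]}]' && python3 -m crank '[{"hand":0,"offset":[0,-0.004,0],"twist":[0,0,-0.06]},{"hand":0,"offset":[0,-0.004,0],"twist":[0,0,-0.11]},{"hand":0,"offset":[0,-0.004,0],"twist":[0,0,-0.11]},{"hand":0,"offset":[0,-0.004,0],"twist":[0,0,-0.11]},{"hand":0,"offset":[0,-0.004,0],"twist":[0,0,-0.11]},{"hand":0,"offset":[0,-0.004,0],"twist":[0,0,-0.11]},{"hand":0,"offset":[0,-0.004,0],"twist":[0,0,-0.11]},{"hand":0,"offset":[0,-0.004,0],"twist":[0,0,-0.11]}]' && python3 -m crank '[{"hand":0,"offset":[0,-0.004,0],"twist":[0,0,-0.11]},{"hand":0,"offset":[0,-0.004,0],"twist":[0,0,-0.11]},{"hand":0,"offset":[0,-0.004,0],"twist":[0,0,-0.11]},{"hand":0,"offset":[0,-0.004,0],"twist":[0,0,-0.11]},{"hand":0,"offset":[0,-0.004,0],"twist":[0,0,-0.11]},{"hand":0,"offset":[0,-0.004,0],"twist":[0,0,-0.11]},{"hand":0,"offset":[0,-0.004,0],"twist":[0,0,-0.11]},{"hand":0,"offset":[0,0,0],"twist":[0,0,-0.11]}]' && python3 -m crank '[{"hand":0,"offset":[0,0,0],"twist":[0,0,-0.08]},{"hand":0,"offset":[0,0,0],"twist":[0,0,0]}]'
python3 - <<'E'
from h import *
o=ctrl.observe();Rm=R.from_rotvec(o["ee_rot"]).as_matrix();print(o["tool_pos"],np.arctan2(Rm[1,1],Rm[0,1]),o["joint_positions"].round(2),o["wrist_torque"])
c=ctrl.get_calibration("wrist");print({k:np.array(v).tolist() for k,v in c.items()})
im=ctrl.capture("wrist")[:,:,::-1];cv2.imwrite("pics/w3raw.png",im)
s=ctrl.capture("side")[:,:,::-1];cv2.imwrite("pics/s3raw.png",s)
t=ctrl.capture("top")[:,:,::-1];cv2.imwrite("pics/t3raw.png",t)
a=cv2.resize(im,(400,300));b=cv2.resize(s[130:280,240:340],(400,600));d=cv2.resize(t[130:280,130:330],(400,300))
cv2.imwrite("pics/m3.png",np.hstack([np.vstack([a,d]),b]))
E
```

```text
time_s: 3.67
tool_pos: [400.0, 228.7, 222.5]
ee_rot: [-0.292, 3.122, 0.004]
ft_force: [0.2, 0.8, -1.1]
opening: 8.8
grip_force: 45.0
time_s: 4.33
tool_pos: [397.3, 194.8, 217.9]
ee_rot: [-1.001, -2.976, 0.002]
ft_force: [0.3, 0.3, -1.0]
opening: 9.0
grip_force: 45.0
time_s: 5.0
tool_pos: [397.4, 166.2, 217.9]
ee_rot: [-2.175, -2.266, 0.004]
ft_force: [-0.1, 0.3, -1.8]
opening: 9.0
grip_force: 45.0
time_s: 5.17
tool_pos: [397.4, 167.1, 218.0]
ee_rot: [-2.26, -2.181, 0.003]
ft_force: [0.2, -1.2, -2.2]
opening: 8.9
grip_force: 45.0
[397.42995247 167.0570781  218.01265936] -0.035924856018871895 [-0.34  0.07 -0.13  2.06  0.01  1.02 -0.51] [-0.05564523  0.05687891  0.02213758]
{'K': [[297.3186396354542, 0.0, 256.7856280100881], [0.0, 297.3186396354542, 189.6207030068515], [0.0, 0.0, 1.0]], 'R': [[0.9993712682088295, -0.03534378191531143, -0.0028080880686520934], [-0.03294829956898331, -0.9550452837027867, 0.2946233453624789], [-0.013094954531839176, -0.29434558457192617, -0.9556093338853605]], 't': [-390.89435740481144, 131.88643957810058, 456.19672448244165]}
```

View pics/m3.png

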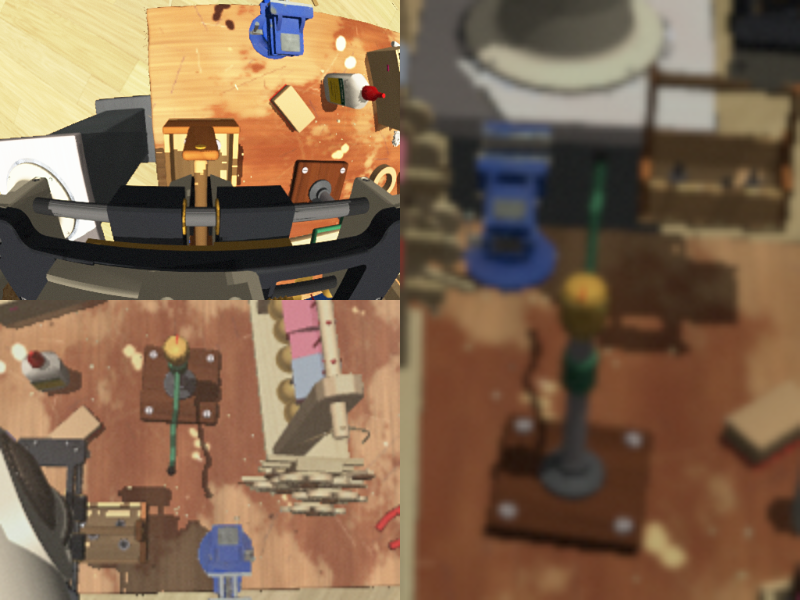

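The tote hangs level (bar horizontal in the side crop, at rows ~75) and is turned crosswise to the arm. Now to the outside point, then in over the ball.

```bash
python3 -m crank '[{"hand":0,"offset":[0.003,-0.019,0],"twist":[0,0,-0.004]},{"hand":0,"offset":[0.003,-0.019,0],"twist":[0,0,0]},{"hand":0,"offset":[0.003,-0.019,0],"twist":[0,0,0]},{"hand":0,"offset":[0.003,-0.019,0],"twist":[0,0,0]},{"hand":0,"offset":[0,-0.019,0],"twist":[0,0,0]},{"hand":0,"offset":[0,0,0],"twist":[0,0,0]},{"hand":0,"offset":[0,0,0],"twist":[0,0,0]}]'; python3 - <<'E'
from h import *
o=ctrl.observe();Rm=R.from_rotvec(o["ee_rot"]).as_matrix();print(o["tool_pos"],Rm.round(3).tolist(),o["ft_force"])
t=ctrl.capture("top")[:,:,::-1];cv2.imwrite("pics/t4raw.png",t)
w=ctrl.capture("wrist")[:,:,::-1];cv2.imwrite("pics/w4raw.png",w)
s=ctrl.capture("side")[:,:,::-1]
cv2.imwrite("pics/m4.png",np.hstack([np.vstack([cv2.resize(t[140:270,150:280],(400,400)),cv2.resize(w[150:250],(400,200))[:200]]),cv2.resize(s[130:230,250:350],(400,600))]))
E
```

```text
time_s: 5.9
tool_pos: [410.1, 71.6, 218.8]
ee_rot: [-2.263, -2.179, 0.0]
ft_force: [0.1, -0.2, -0.9]
opening: 8.9
grip_force: 45.0
[410.12051436  71.63421868 218.75413668] [[0.038, 0.999, -0.0], [0.999, -0.038, 0.0], [0.0, -0.0, -1.0]] [ 0.08459909 -0.22949271 -0.85574381]
```

View pics/m4.png

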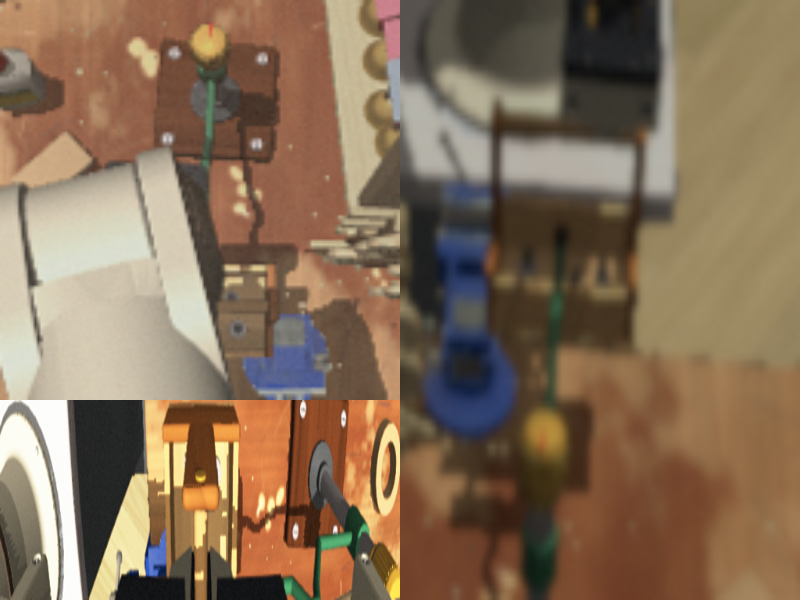

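The side view shows the ball between the tote's posts, near the bar's middle. Moving in over the ball.

```bash
python3 -m crank '[{"hand":0,"offset":[0.012,-0.0005,0],"twist":[0,0,0]},{"hand":0,"offset":[0.015,-0.0006,0],"twist":[0,0,0]},{"hand":0,"offset":[0.015,-0.0006,0],"twist":[0,0,0]},{"hand":0,"offset":[0.015,-0.0006,0],"twist":[0,0,0]},{"hand":0,"offset":[0.015,-0.0006,0],"twist":[0,0,0]},{"hand":0,"offset":[0.011,-0.0004,0],"twist":[0,0,0]},{"hand":0,"offset":[0,0,0],"twist":[0,0,0]},{"hand":0,"offset":[0,0,0],"twist":[0,0,0]}]'; python3 - <<'E'
from h import *
o=ctrl.observe();Rm=R.from_rotvec(o["ee_rot"]).as_matrix();print(o["tool_pos"],Rm.round(3).tolist(),o["ft_force"])
c=ctrl.get_calibration("wrist")
w=ctrl.capture("wrist")[:,:,::-1];cv2.imwrite("pics/w5raw.png",w)
t=ctrl.capture("top")[:,:,::-1];s=ctrl.capture("side")[:,:,::-1]
cv2.imwrite("pics/m5.png",np.vstack([cv2.resize(w[120:320,100:420],(640,400)),np.hstack([cv2.resize(t[140:240,170:270],(300,200)),cv2.resize(s[150:250,250:350],(340,200))])]))
E
```

```text
time_s: 6.72
tool_pos: [493.4, 69.5, 218.5]
ee_rot: [-2.261, -2.18, 0.001]
ft_force: [-0.9, 0.0, -1.7]
opening: 9.1
grip_force: 45.0
[493.39197833  69.49607813 218.46762306] [[0.036, 0.999, -0.001], [0.999, -0.036, -0.0], [-0.0, -0.001, -1.0]] [-0.94224428  0.01020827 -1.69408769]
```

View pics/m5.png

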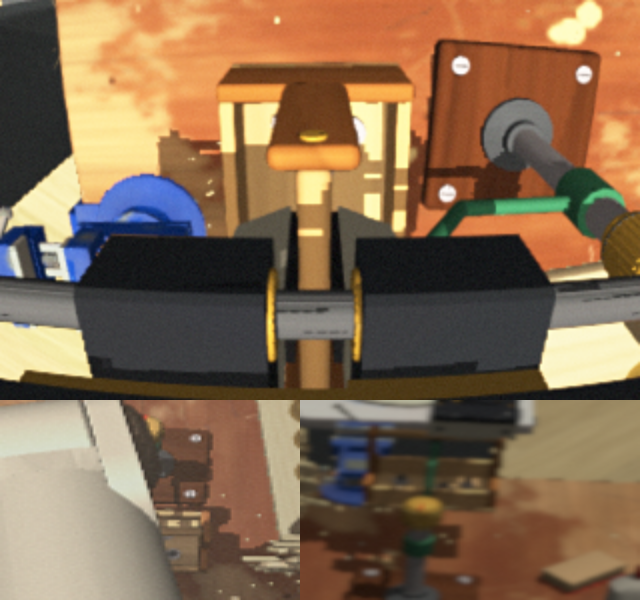

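The tote is over the hook, level, with no contact. A quick cross-check of the post from this view (base screws at (461,65), (584,74), (448,193)).

```bash
python3 - <<'E'
from h import *
c=ctrl.get_calibration("wrist");f=lambda u,v:(100+u/2,120+v/2)
a,b,d=[onz("wrist",f(*p),19,c) for p in((461,65),(584,74),(448,193))]
print(a,b,d,"centre",(b+d)/2, "sides",np.linalg.norm(a-b),np.linalg.norm(a-d))
E
```

```text
[589.4  80.1  19. ] [679.6  73.2  19. ] [583.2 -10.   19. ] centre [631.4  31.6  19. ] sides 90.46352856262024 90.31306660721913
```

```bash
python3 -m crank '[{"hand":0,"offset":[0.0015,0,-0.01],"twist":[0,0,0]},{"hand":0,"offset":[0,0,-0.01],"twist":[0,0,0]},{"hand":0,"offset":[0,0,-0.01],"twist":[0,0,0]},{"hand":0,"offset":[0,0,0],"twist":[0,0,0]},{"hand":0,"offset":[0,0,0],"twist":[0,0,0]}]'; python3 -m crank '[{"hand":0,"offset":[0,0,-0.004],"twist":[0,0,0]},{"hand":0,"offset":[0,0,-0.003],"twist":[0,0,0]},{"hand":0,"offset":[0,0,-0.002],"twist":[0,0,0]},{"hand":0,"offset":[0,0,0],"twist":[0,0,0]},{"hand":0,"offset":[0,0,0],"twist":[0,0,0]}]'
```

```text
time_s: 7.28
tool_pos: [493.6, 69.0, 187.7]
ee_rot: [-2.261, -2.179, 0.004]
ft_force: [0.1, 0.4, -1.3]
opening: 9.1
grip_force: 45.0
time_s: 7.7
tool_pos: [494.8, 69.2, 179.9]
ee_rot: [-2.262, -2.18, 0.0]
ft_force: [0.3, 0.6, -1.7]
opening: 9.3
grip_force: 45.0
```

```bash
python3 -m crank '[{"hand":0,"offset":[0,0,-0.001],"twist":[0,0,0]},{"hand":0,"offset":[0,0,0],"twist":[0,0,0]}]'; python3 -m crank '[{"hand":0,"offset":[0,0,-0.001],"twist":[0,0,0]},{"hand":0,"offset":[0,0,0],"twist":[0,0,0]}]'; python3 -m crank '[{"hand":0,"offset":[0,0,-0.001],"twist":[0,0,0]},{"hand":0,"offset":[0,0,0],"twist":[0,0,0]},{"hand":0,"offset":[0,0,0],"twist":[0,0,0]}]'
```

```text
time_s: 7.87
tool_pos: [494.9, 69.2, 179.0]
ee_rot: [2.262, 2.18, 0.0]
ft_force: [0.2, 0.6, -1.7]
opening: 8.8
grip_force: 45.0
time_s: 8.03
tool_pos: [494.8, 69.2, 177.9]
ee_rot: [2.262, 2.18, 0.0]
ft_force: [-0.7, -0.5, -1.5]
opening: 9.2
grip_force: 45.0
time_s: 8.28
tool_pos: [494.9, 69.3, 177.2]
ee_rot: [2.262, 2.18, 0.001]
ft_force: [-1.6, -0.2, 1.3]
opening: 8.8
grip_force: 45.0
```

Seated, with contact carrying the weight. Release gently and look.

```bash
python3 -m crank '[{"hand":0.15,"offset":[0,0,0],"twist":[0,0,0]},{"hand":0.2,"offset":[0,0,0],"twist":[0,0,0]},{"hand":0.3,"offset":[0,0,0],"twist":[0,0,0]},{"hand":0.4,"offset":[0,0,0],"twist":[0,0,0]},{"hand":0.4,"offset":[0,0,0],"twist":[0,0,0]},{"hand":0.4,"offset":[0,0,0],"twist":[0,0,0]},{"hand":0.4,"offset":[0,0,0],"twist":[0,0,0]}]' 30; python3 -m crank '[{"hand":0.4,"offset":[0,0.0,0.01],"twist":[0,0,0]},{"hand":0.4,"offset":[0,0,0.02],"twist":[0,0,0]},{"hand":0.4,"offset":[0,0,0.03],"twist":[0,0,0]},{"hand":0.7,"offset":[0,0,0.03],"twist":[0,0,0]},{"hand":1,"offset":[0,0,0.025],"twist":[0,0,0]},{"hand":1,"offset":[0,0,0],"twist":[0,0,0]},{"hand":1,"offset":[0,0,0],"twist":[0,0,0]}]'; python3 - <<'E'
from h import *
o=ctrl.observe();Rm=R.from_rotvec(o["ee_rot"]).as_matrix();print(o["tool_pos"],o["joint_positions"].round(2))
c=ctrl.get_calibration("wrist");print({k:np.array(v).round(4).tolist() for k,v in c.items()})
w=ctrl.capture("wrist")[:,:,::-1];cv2.imwrite("pics/w6raw.png",w)
t=ctrl.capture("top")[:,:,::-1];s=ctrl.capture("side")[:,:,::-1]
cv2.imwrite("pics/m6.png",np.vstack([cv2.resize(w[120:320,100:420],(640,400)),np.hstack([cv2.resize(t[140:240,170:270],(300,200)),cv2.resize(s[150:250,250:350],(340,200))])]))
E
```

```text
time_s: 8.87
tool_pos: [494.8, 69.2, 176.9]
ee_rot: [-2.262, -2.18, 0.0]
ft_force: [-0.1, -0.1, 0.5]
opening: 36.5
grip_force: 0.0
time_s: 9.45
tool_pos: [496.0, 69.4, 294.4]
ee_rot: [2.26, 2.178, 0.006]
ft_force: [-0.4, 0.0, -0.6]
opening: 58.8
grip_force: 0.0
[496.03462543  69.40501096 294.35887884] [-0.19  0.12  0.    1.82 -0.    1.2  -0.23]
{'K': [[297.3186, 0.0, 256.7856], [0.0, 297.3186, 189.6207], [0.0, 0.0, 1.0]], 'R': [[0.9993, -0.0364, 0.0034], [-0.0358, -0.9555, 0.2929], [-0.0074, -0.2928, -0.9561]], 't': [-494.4109, 21.3636, 498.95]}
```

View pics/m6.png

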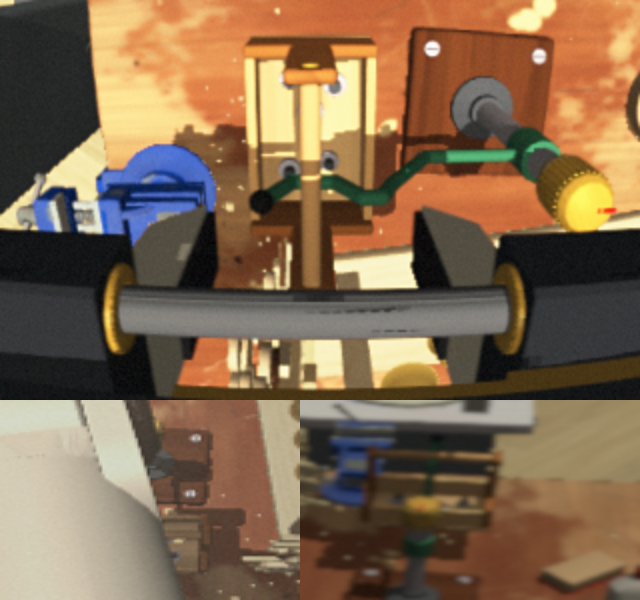

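The tote hangs level, with the bar in the trough and the ball outside it at (262,200). The cap dome is at about (590,203) in the crop. I'll compute the cap centre and rack clearance.

```bash
python3 - <<'E'
from h import *
c=ctrl.get_calibration("wrist");f=lambda u,v:(100+u/2,120+v/2)
w=cv2.imread("pics/w6raw.png");hsv=cv2.cvtColor(w,cv2.COLOR_BGR2HSV)
m=cv2.inRange(hsv,(20,150,190),(32,255,255));m[:, :370]=0;m[:190]=0;m[250:]=0;m[:,415:]=0
ys,xs=np.nonzero(m);print(len(xs),xs.min(),xs.max(),ys.min(),ys.max(),xs.mean(),ys.mean())
for z in(224,227): print("cap",onz("wrist",(xs.mean(),ys.mean()),z,c),onz("wrist",f(588,206),z,c))
a,b=[onz("wrist",f(*p),19,c) for p in((432,48),(539,56))];print(a,b)
print("ring centre",onz("wrist",f(482,108),22,c))
for p in((400,185),(410,240),(418,240),(425,310),(445,95),(463,280),(455,265),(435,320)):
    print(p,[onz("top",(p[0]/1.5625,p[1]/1.5625),z)[:2].tolist() for z in(20,250,330,450)])
E
```

```text
584 377 406 206 234 392.6763698630137 220.62671232876713
cap [624.  37. 224.] [625.8  34.4 224. ]
cap [622.4  38.4 227. ] [624.2  35.8 227. ]
[585.3  80.2  19. ] [674.2  73.2  19. ]
ring centre [626.2  32.   22. ]
(400, 185) [[807.1, -85.8], [714.7, -66.7], [682.6, -60.0], [634.4, -50.1]]
(410, 240) [[688.5, -103.1], [620.7, -80.4], [597.1, -72.5], [561.7, -60.7]]
(418, 240) [[688.3, -119.5], [620.6, -93.4], [597.0, -84.4], [561.6, -70.7]]
(425, 310) [[543.2, -128.9], [505.4, -100.8], [492.3, -91.1], [472.6, -76.5]]
(445, 95) [[1011.5, -188.5], [876.9, -148.1], [830.0, -134.1], [759.8, -113.0]]
(463, 280) [[603.6, -208.4], [553.4, -163.9], [535.9, -148.5], [509.7, -125.2]]
(455, 265) [[635.1, -193.5], [578.3, -152.1], [558.6, -137.7], [528.9, -116.1]]
(435, 320) [[522.6, -148.2], [489.1, -116.2], [477.5, -105.0], [460.0, -88.3]]
```

The post and cap axis come out at (630.5,33), and the body keeps ≥20 mm from the rack. Move over the cap, turning the tool to about +1.9 rad to leave room for the full clockwise run.

```bash
python3 -m crank '[{"hand":1,"offset":[0.015,-0.004,0],"twist":[0,0,0.06]},{"hand":1,"offset":[0.024,-0.0064,0],"twist":[0,0,0.115]},{"hand":1,"offset":[0.024,-0.0064,0],"twist":[0,0,0.115]},{"hand":1,"offset":[0.024,-0.0064,0],"twist":[0,0,0.115]},{"hand":1,"offset":[0.024,-0.0064,0],"twist":[0,0,0.115]},{"hand":1,"offset":[0.024,-0.0064,0],"twist":[0,0,0.115]},{"hand":1,"offset":[0,0,0],"twist":[0,0,0.115]},{"hand":1,"offset":[0,0,0],"twist":[0,0,0.115]}]' && python3 -m crank '[{"hand":1,"offset":[0,0,0],"twist":[0,0,0.115]},{"hand":1,"offset":[0,0,0],"twist":[0,0,0.115]},{"hand":1,"offset":[0,0,0],"twist":[0,0,0.115]},{"hand":1,"offset":[0,0,0],"twist":[0,0,0.115]},{"hand":1,"offset":[0,0,0],"twist":[0,0,0.115]},{"hand":1,"offset":[0,0,0],"twist":[0,0,0.115]},{"hand":1,"offset":[0,0,0],"twist":[0,0,0.115]},{"hand":1,"offset":[0,0,0],"twist":[0,0,0.115]}]' && python3 -m crank '[{"hand":1,"offset":[0,0,0],"twist":[0,0,0.115]},{"hand":1,"offset":[0,0,0],"twist":[0,0,0.08]},{"hand":1,"offset":[0,0,0],"twist":[0,0,0]},{"hand":1,"offset":[0,0,0],"twist":[0,0,0]},{"hand":1,"offset":[0,0,0],"twist":[0,0,0]}]'
cat > st.py <<'E'
from h import *
o=ctrl.observe();Rm=R.from_rotvec(o["ee_rot"]).as_matrix()
print("pos",o["tool_pos"].round(1),"ang",round(float(np.arctan2(Rm[1,1],Rm[0,1])),3),"zaxis",Rm[:,2].round(3),"q7",o["joint_positions"][6].round(2),"F",o["ft_force"].round(1),"T",o["wrist_torque"].round(3))
E
python3 st.py; python3 - <<'E'
from h import *
c=ctrl.get_calibration("wrist");w=ctrl.capture("wrist")[:,:,::-1];cv2.imwrite("pics/w7raw.png",w)
print(proj("wrist",np.array([630.5,33,227]),c),proj("wrist",np.array([630.5,33,187]),c))
hsv=cv2.cvtColor(w,cv2.COLOR_BGR2HSV)
m=cv2.inRange(hsv,(18,130,150),(34,255,255));n,l,s,ce=cv2.connectedComponentsWithStats(m)
for i in range(1,n):
    if s[i,4]>150: print(s[i],ce[i].round(1),onz("wrist",ce[i],227,c))
E
```

```text
time_s: 10.27
tool_pos: [629.9, 32.2, 289.1]
ee_rot: [-1.133, -2.926, 0.003]
ft_force: [0.3, 0.9, -0.3]
opening: 91.6
grip_force: 0.0
time_s: 10.93
tool_pos: [628.8, 33.1, 290.1]
ee_rot: [0.287, -3.125, -0.0]
ft_force: [0.2, 0.0, -0.2]
opening: 91.5
grip_force: 0.0
time_s: 11.35
tool_pos: [629.4, 33.1, 291.0]
ee_rot: [0.577, -3.087, -0.0]
ft_force: [0.3, -0.1, 0.5]
opening: 91.9
grip_force: 0.0
pos [629.4  33.1 291. ] ang 1.94 zaxis [-0.002 -0.    -1.   ] q7 1.77 F [ 0.3 -0.1  0.5] T [ 0.063  0.01  -0.013]
[256.60401188 196.84163316] [256.56656468 184.05671536]
[120  46  38  36 905] [140.2  62.4] [ 555.8 -100.6  227. ]
[375  54  54  48 535] [409.3  77.8] [481.1 118.1 227. ]
[436  58  47  59 942] [460.2  87.3] [460.5 173.6 227. ]
[130  83  32  31 676] [146.5  98.3] [583.2 -84.4 227. ]
[113 115  33  34 778] [129.8 132.1] [615.6 -90.3 227. ]
[ 104  148   36   57 1343] [123.  177.6] [657.4 -85.8 227. ]
[238 176  35  36 846] [255.7 193.7] [628.1  31.3 227. ]
[388 177  54  43 684] [413.8 197.7] [578.  172.9 227. ]
[430 211  53  23 646] [457.8 222.2] [581.1 242.5 227. ]
[  0 220  21  30 556] [  9.3 234.6] [ 785.7 -227.7  227. ]
[296 223  21  24 227] [305.8 234.4] [648.   87.8 227. ]
[271 298  38  14 192] [290.9 303.5] [725.8 107.7 227. ]
```

The cap is within 1–2 mm of the tool axis (blob at (255.7,193.7)). Descend and grip.

```bash
python3 -m crank '[{"hand":1,"offset":[0,-0.0005,-0.02],"twist":[0,0,0]},{"hand":1,"offset":[0,0,-0.025],"twist":[0,0,0]},{"hand":1,"offset":[0,0,-0.025],"twist":[0,0,0]},{"hand":0.8,"offset":[0,0,-0.02],"twist":[0,0,0]},{"hand":0.7,"offset":[0,0,-0.011],"twist":[0,0,0]},{"hand":0.6,"offset":[0,0,0],"twist":[0,0,0]},{"hand":0.5,"offset":[0,0,0],"twist":[0,0,0]},{"hand":0.45,"offset":[0,0,0],"twist":[0,0,0]}]' 20; python3 st.py;  python3 -m crank '[{"hand":0,"offset":[0,0,0],"twist":[0,0,0]},{"hand":0,"offset":[0,0,0],"twist":[0,0,0]},{"hand":0,"offset":[0,0,0],"twist":[0,0,0]},{"hand":0,"offset":[0,0,0],"twist":[0,0,0]},{"hand":0,"offset":[0,0,0],"twist":[0,0,0]}]' 20; python3 st.py
```

```text
time_s: 12.07
tool_pos: [630.9, 32.9, 192.4]
ee_rot: [-0.58, 3.085, -0.0]
ft_force: [0.1, 0.2, 0.1]
opening: 62.9
grip_force: 0.0
pos [630.9  32.9 192.4] ang 1.943 zaxis [ 0.002  0.    -1.   ] q7 1.75 F [0.1 0.2 0.1] T [ 0.013  0.069 -0.025]
time_s: 12.48
tool_pos: [630.3, 32.1, 191.5]
ee_rot: [-0.581, 3.086, -0.001]
ft_force: [-0.7, 0.9, 1.5]
opening: 31.5
grip_force: 20.0
pos [630.3  32.1 191.5] ang 1.943 zaxis [ 0.001 -0.001 -1.   ] q7 1.75 F [-0.7  0.9  1.5] T [0.439 0.143 0.062]
```

```bash
for i in 1 2; do python3 -m crank '[{"hand":0,"offset":[0,0,-0.0001],"twist":[0,0,-0.1]},{"hand":0,"offset":[0,0,-0.0001],"twist":[0,0,-0.1]},{"hand":0,"offset":[0,0,-0.0001],"twist":[0,0,-0.1]},{"hand":0,"offset":[0,0,-0.0001],"twist":[0,0,-0.1]},{"hand":0,"offset":[0,0,-0.0001],"twist":[0,0,-0.1]},{"hand":0,"offset":[0,0,-0.0001],"twist":[0,0,-0.1]},{"hand":0,"offset":[0,0,-0.0001],"twist":[0,0,-0.1]},{"hand":0,"offset":[0,0,-0.0001],"twist":[0,0,-0.1]}]' >/dev/null; python3 st.py; done; for i in 1 2; do python3 -m crank '[{"hand":0,"offset":[0,0,-0.0001],"twist":[0,0,-0.1]},{"hand":0,"offset":[0,0,-0.0001],"twist":[0,0,-0.1]},{"hand":0,"offset":[0,0,0],"twist":[0,0,0]}]' >/dev/null; python3 st.py; done
```

```text
pos [630.3  33.  190.8] ang 1.138 zaxis [ 0.001  0.    -1.   ] q7 1.01 F [0.8 0.2 2.3] T [ 0.078 -0.067  0.034]
pos [630.9  33.5 190. ] ang 0.339 zaxis [ 0.003  0.001 -1.   ] q7 0.27 F [2.6 0.1 0.6] T [ 0.18  -0.5    0.055]
pos [631.2  33.5 189.9] ang 0.14 zaxis [ 0.003  0.001 -1.   ] q7 0.09 F [ 2.9  1.7 -0.3] T [ 0.163 -0.698 -0.04 ]
pos [631.3  33.4 189.7] ang -0.057 zaxis [ 0.003  0.001 -1.   ] q7 -0.09 F [ 3.7  1.2 -0.1] T [ 0.246 -0.974 -0.08 ]
```

```bash
for i in 1 2 3 4 5 6; do python3 -m crank '[{"hand":0,"offset":[0,0,-0.0001],"twist":[0,0,-0.1]},{"hand":0,"offset":[0,0,-0.0001],"twist":[0,0,-0.1]}]' >/dev/null; python3 st.py; done; python3 - <<'E'
from h import *
w=ctrl.capture("wrist")[:,:,::-1];cv2.imwrite("pics/w8raw.png",w)
for f in("w7raw","w8raw"):
    w=cv2.imread(f"pics/{f}.png");h=cv2.cvtColor(w,cv2.COLOR_BGR2HSV)
    m=cv2.inRange(h,(0,150,120),(8,255,255))|cv2.inRange(h,(172,150,120),(180,255,255))
    m[:130]=0;m[270:]=0;m[:,:210]=0;m[:,310:]=0
    ys,xs=np.nonzero(m);print(f,len(xs),xs.mean() if len(xs) else 0,ys.mean() if len(xs) else 0)
E
```

```text
pos [631.5  33.4 189.5] ang -0.255 zaxis [ 0.004  0.001 -1.   ] q7 -0.27 F [ 5.6  1.8 -0.5] T [ 0.231 -1.19   0.056]
pos [631.6  33.3 189.3] ang -0.456 zaxis [ 0.004  0.001 -1.   ] q7 -0.45 F [5.3 1.6 0.4] T [ 0.167 -1.265  0.097]
pos [631.8  33.2 189.2] ang -0.656 zaxis [ 0.004  0.001 -1.   ] q7 -0.64 F [ 6.5  1.1 -0.8] T [ 9.200e-02 -1.256e+00 -1.000e-03]
pos [631.9  33.  189. ] ang -0.856 zaxis [ 0.005  0.    -1.   ] q7 -0.82 F [ 5.   1.3 -0.7] T [ 0.021 -1.339  0.04 ]
pos [632.   32.9 188.8] ang -1.056 zaxis [ 0.005  0.    -1.   ] q7 -1.0 F [ 6.8  0.5 -1.1] T [-0.048 -1.323  0.054]
pos [631.3  32.4 188.5] ang -1.255 zaxis [ 0.003 -0.001 -1.   ] q7 -1.18 F [ 1.5 -1.4  3.1] T [-0.337 -0.212  0.513]
w7raw 36 248.58333333333334 202.88888888888889
w8raw 23 255.0 257.2173913043478
```

Torque jumped to 0.51 N·m after about 3.15 rad, which is the hard stop. Confirm with a small extra nudge.

```bash
python3 -m crank '[{"hand":0,"offset":[0,0,0],"twist":[0,0,-0.05]},{"hand":0,"offset":[0,0,0],"twist":[0,0,0]}]' >/dev/null; python3 st.py; python3 -m crank '[{"hand":0,"offset":[0,0,0],"twist":[0,0,0.03]},{"hand":0,"offset":[0,0,0],"twist":[0,0,0]}]' >/dev/null; python3 st.py; python3 -m crank '[{"hand":0,"offset":[0,0,0],"twist":[0,0,0.03]},{"hand":0,"offset":[0,0,0],"twist":[0,0,0]}]' >/dev/null; python3 st.py
```

```text
pos [630.4  32.3 188.4] ang -1.302 zaxis [ 0.001 -0.001 -1.   ] q7 -1.22 F [ 2.7 -0.6  3.8] T [-0.369 -0.425  0.407]
pos [630.4  32.2 188.4] ang -1.271 zaxis [ 0.002 -0.    -1.   ] q7 -1.2 F [ 2.9 -0.4  5. ] T [-0.312 -0.477  0.071]
pos [630.4  32.2 188.4] ang -1.244 zaxis [ 0.002  0.    -1.   ] q7 -1.17 F [ 2.4 -1.4  4.8] T [-0.296 -0.496 -0.036]
```

Stop confirmed: the pads slip at about 0.45 N·m, and torque passes zero at around −1.26. Back off to +0.315.

```bash
python3 -m crank '[{"hand":0,"offset":[0,0,0.0001],"twist":[0,0,0.1]},{"hand":0,"offset":[0,0,0.0001],"twist":[0,0,0.1]},{"hand":0,"offset":[0,0,0.0001],"twist":[0,0,0.1]},{"hand":0,"offset":[0,0,0.0001],"twist":[0,0,0.1]},{"hand":0,"offset":[0,0,0.0001],"twist":[0,0,0.1]},{"hand":0,"offset":[0,0,0.0001],"twist":[0,0,0.1]},{"hand":0,"offset":[0,0,0.0001],"twist":[0,0,0.1]},{"hand":0,"offset":[0,0,0],"twist":[0,0,0]}]' >/dev/null; python3 st.py; python3 -m crank '[{"hand":0,"offset":[0,0,0.0001],"twist":[0,0,0.1]},{"hand":0,"offset":[0,0,0.0001],"twist":[0,0,0.1]},{"hand":0,"offset":[0,0,0.0001],"twist":[0,0,0.1]},{"hand":0,"offset":[0,0,0.0001],"twist":[0,0,0.1]},{"hand":0,"offset":[0,0,0.0001],"twist":[0,0,0.1]},{"hand":0,"offset":[0,0,0.0001],"twist":[0,0,0.1]},{"hand":0,"offset":[0,0,0.0001],"twist":[0,0,0.1]},{"hand":0,"offset":[0,0,0],"twist":[0,0,0]}]' >/dev/null; python3 st.py;  python3 -m crank '[{"hand":0,"offset":[0,0,0.0001],"twist":[0,0,0.1]},{"hand":0,"offset":[0,0,0],"twist":[0,0,0.05]},{"hand":0,"offset":[0,0,0],"twist":[0,0,0]},{"hand":0,"offset":[0,0,0],"twist":[0,0,0]}]'; python3 st.py
python3 - <<'E'
from h import *
w=ctrl.capture("wrist")[:,:,::-1];s=ctrl.capture("side")[:,:,::-1];t=ctrl.capture("top")[:,:,::-1]
cv2.imwrite("pics/m9.png",np.vstack([cv2.resize(w[60:340],(640,350)),np.hstack([cv2.resize(t[130:270,120:270],(270,250)),cv2.resize(s[130:270,240:380],(370,250))])]))
E
```

```text
pos [630.8  31.8 189.1] ang -0.543 zaxis [ 0.002 -0.    -1.   ] q7 -0.53 F [ 4.4 -2.   3.4] T [-0.518 -0.883  0.006]
pos [631.3  31.8 189.8] ang 0.155 zaxis [ 0.003 -0.    -1.   ] q7 0.11 F [ 6.2 -0.8  2.6] T [-0.561 -1.308  0.029]
time_s: 17.53
tool_pos: [631.3, 31.8, 189.9]
ee_rot: [1.863, 2.526, 0.002]
ft_force: [6.0, -1.4, 3.0]
opening: 32.1
grip_force: 20.0
pos [631.3  31.8 189.9] ang 0.3 zaxis [ 0.003 -0.    -1.   ] q7 0.24 F [ 6.  -1.4  3. ] T [-0.52  -1.378  0.022]
```

View pics/m9.png

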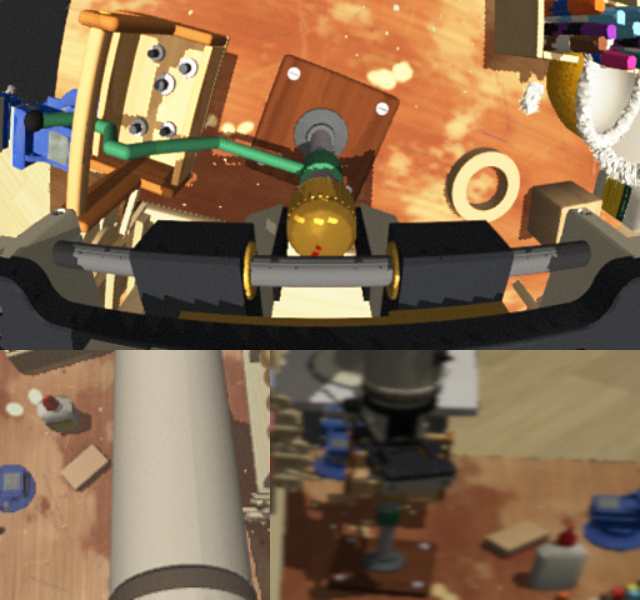

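The tote hangs on the hook, the cap is gripped, and the red mark still moves with the tool, so there was no slip on the back-off. The bottle and sanding block haven't moved. Final trim, then a numeric check of the tote's bar against its expected place.

```bash
python3 -m crank '[{"hand":0,"offset":[0,0,0],"twist":[0,0,0.013]},{"hand":0,"offset":[0,0,0],"twist":[0,0,0]},{"hand":0,"offset":[0,0,0],"twist":[0,0,0]}]' >/dev/null; python3 st.py; python3 - <<'E'
from h import *
c=ctrl.get_calibration("wrist")
for X in((497,97,201),(493,-20,201),(535,102,118),(535,-22,118),(455,102,118),(455,-22,118),(469.5,39.5,214)):
    p=proj("wrist",np.array(X,float),c);print(X,(p[0]*1.25).round(),((p[1]-60)*1.25).round())
E
```

```text
pos [631.3  31.8 189.9] ang 0.313 zaxis [ 0.003 -0.001 -1.   ] q7 0.25 F [ 5.6 -2.2  3.3] T [-0.512 -1.324 -0.015]
(497, 97, 201) 103.0 16.0
(493, -20, 201) 72.0 218.0
(535, 102, 118) 217.0 29.0
(535, -22, 118) 179.0 192.0
(455, 102, 118) 119.0 6.0
(455, -22, 118) 92.0 161.0
(469.5, 39.5, 214) 32.0 116.0
```

```bash
python3 -c "
from rig import ctrl
print(ctrl.job_done())"
```

```text
the job is handed in; nothing more can be done
None
```

The tote hangs upright on the hook. The cap was screwed down to its stop, backed off about 1.57 rad and is still gripped there; the job was handed in at about 18 s.

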